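# Ready for a dressing: tape on its spindle, safety cap off the antiseptic

## Robot

A 6-joint arm with a two-finger parallel gripper is mounted at the origin on the work surface. World frame = base frame: x ahead of the robot, y to its left, z up, the work surface at z = 0. Lengths are in m, angles in rad, forces in N, time in s.
With the tool pointing down it reaches from about 0.325 to 0.85 m from the base axis. Payload 15.5 kg.
Tool frame: the origin (TCP) lies at the very end of the fingers, on their centre line; the grasp point (between the pads) lies 19 mm behind it (bot.tcp_to_grasp is the distance from the TCP to the grasp point, in m); z points along the fingers, y is the direction in which the jaws open and shut (so a half turn about z gives the same grasp; the last joint's range is limited). The gripper opens to 91 mm and grips with 3 to 60 N. Pads are 32 mm wide; open, the fingers measure 118 mm over their backs; the gripper's body (76 mm by 178 mm) begins 60 mm behind the grasp point.
Start: joints at [-1.409, 0.494, 1.345, -0, 1.302, -0.096], TCP at [0.159, -0.605, 0.214] pointing down, gripper open.
Joint ranges: [-2.91, 2.91], [-0.82, 2.16], [0.22, 2.67], [-1.22, 4.37], [0.12, 2.79], [-3.08, 3.08]. Speed limits (rad/s): [1.89, 1.89, 2.57, 3.01, 3.01, 3.01].

## Interface

Orientations are given as [roll, pitch, yaw] about the fixed x, y, z axes, in that order (R = Rz(yaw) Ry(pitch) Rx(roll)).
In Python, from cell import bot, vision gives the robot as it stands. The module is installed in compiled form; this text tells all that it offers.
- The arm moves only by the shell command python3 -m inch 'ROWS' [FORCE]. ROWS is JSON, one flat list of numbers, 5 for each row, row after row: the shift along the tool's x, y, z in mm, then the turn about the tool's z in rad, then the finger opening in mm, from 0 to 91.2. A call has 1 to 8 rows; each row is the pose to reach, as a shift and turn from the pose measured when the call began, along the tool's axes at that moment; what a row does not reach only later rows make up. A row lasts 1/12 s, in which the tool goes at most 41.7 mm and 7.16 degrees, less where a joint would pass 70% of its speed; a pose out of reach is approached as far as the arm can. A call with a gripper value outside its range is refused whole. The fingers move at their own pace and stop on an object; FORCE is the grip in N (left out, the last holds). Time passes only in rows, so rows that repeat a pose let the fingers close. It gives the time, the measured TCP pose, the force and the opening at its end, in the units of the state.
- bot.observe(): the state, without advancing time (a new reading comes with each control period).
- vision.read_camera(name): name is "side" or "top"; returns the picture (420x560x3 uint8, red, green, blue); there is no depth.
- vision.calibration(name): a dict with "fovy" (degrees; the focal length in pixels is half the picture's height over the tangent of half this angle, whatever the lens; pixels are square), "cx", "cy" (the principal point, pixels), "view" (4x4, takes a point from world to camera coordinates). Camera axes: x right, y up, looking along -z (the intrinsics and any distortion apply to the point x, -y, -z); pixel columns grow to the right and rows downward; lengths in m; the calibration is good to about 2 mm. A picture is of the moment at which its call begins. calibration takes no time and is no camera call.
- bot.close_job(): hands the job in, once; it reports no verdict.
The state is a dict: "time_s": time; "qpos": joint angles; "qvel": joint speeds; "joint_efforts": joint torques, N m; "tcp_pos": TCP position; "tcp_rot": TCP orientation; "ft_force": force on the tool from outside, world axes, zero at the start; "wrist_torque": the same for the moment, N m; "grip_width": finger opening in m.
Only numpy, scipy, OpenCV 4.12 (cv2) and the standard library are available. Lean on these libraries where they do the work, as an engineer would, in place of code of your own. Each camera call takes 0.05 s, during which the arm holds its last target. There are 200 camera calls.

## Task

Get things ready for changing a dressing: first put the roll of tape over the upright spindle of the steel stand so that it lies flat on the stand's foot, and let go of it. Then open the amber antiseptic bottle: press its safety cap straight down, keep it pressed while turning it about a quarter turn counter-clockwise (seen from above), lift it off and finish while still gripping it, holding it still and upright about 8 cm straight above the bottle's mouth. Leave the remote, vase, tea-light holder and radio where they are.

Things in the scene. Friction and masses are not known exactly. Their poses are not given: they have to be found in the camera images.
- roll_center (a point): Centre (half-way up) of the loose white roll of dressing tape: a flat ring lying on the counter, 60 mm outer diameter, 28 mm hole, 25 mm high, about 60 g. z is its axis.
- roll: The same roll; origin at the centre of its underside, z along its axis.
- spindle_foot (a point): Point on the spindle's axis at the top face of the steel stand's round foot, where the underside of the mounted roll comes to lie. The foot is 90 mm in diameter and 12 mm thick; the spindle standing on it is 22 mm in diameter. The stand is fixed to the counter. z up.
- spindle_tip (a point): Top of the spindle, 45 mm above spindle_foot; its last 4 mm taper to 14 mm diameter.
- cap_center (a point): Centre (half-way up) of the white ribbed safety cap on the amber bottle: round, 50 mm in diameter, 30 mm high (15 mm above and below this point; top 124 mm above the counter), about 30 g, a loose part. z is its axis, up; x lies along the mouth's x while locked. Grip it by its side from above, at any yaw.
- cap: The same cap; origin at the centre of its underside. A spring lifts it against two lugs with 6 N; a tooth blocks turning until it is pressed down 3 mm (4 to 4.5 mm is good, 10 N; bottoms at 5 mm, 11 N). Kept down and turned counter-clockwise seen from above, it comes free to lift after 50 to 130 degrees (80 to 90 is good; stops at about 130). Clockwise is blocked.
- mouth (a point): Centre of the rim of the bottle's mouth, 115 mm above the counter; the neck is 22 mm in diameter. While locked, cap_center is 6 mm below this point. z up; x is the line through the two lugs.
- bottle: The amber bottle, 68 mm in diameter with a white band, shoulder from 70 to 85 mm height, seated fast in a grey hard silicone foot 84 mm in diameter that is fixed to the counter; origin at the centre of the foot's underside. It does not move or turn.
- remote: Bystander: silver-grey television remote, 190 x 46 x 18 mm, lying flat; origin at the centre of its underside, x along its length.
- vase: Bystander: empty glass vase, 90 mm in diameter at its widest, 160 mm high; origin at the centre of its underside.
- tealight: Bystander: stainless steel tea-light holder, 68 mm in diameter, 28 mm high; origin at the centre of its underside.
- radio: Bystander: plastic radio with a volume knob on the face away from the robot, 70 x 210 x 115 mm (x, y, z) with the knob standing 14 mm further out in +x; origin at the centre of its underside.
There are look-alikes about, which are no part of the job. Leave any green look-alike of the cap alone. What is shaped like the part that bears spindle_foot but purple is not meant.

How it is judged:
On the way, in this order (a step that is already met when the one before it is completed fails the run):
1. the roll lies flat on the stand's foot round the spindle, let go (horizontal distance between roll_center and spindle_foot below 0.006 m and z of roll_center in the frame of spindle_foot below 0.0165 m and angle between roll_center's own z axis and vertical below 0.1 rad and contact force between the fingers and roll below 0.1 N), for 0.2 s.
2. the cap is pressed down at least 2.5 mm (z of cap_center in the frame of mouth below -0.0085 m), for 0.05 s.
3. the cap is turned at least 43 degrees while still down on the neck (angle between the x axis of cap_center and the x axis of mouth, either way round above 0.75 rad and z of cap_center in the frame of mouth below 0.004 m).
4. the cap is lifted clear of the bottle (z of cap_center in the frame of mouth above 0.03 m), for 0.1 s.
At the end, for the whole second after the job is handed in: Roll flat on the foot (4 mm in height, 6 mm of the axis, 0.1 rad), untouched by fingers; cap gripped, still (20 mm/s), upright within 0.3 rad, its underside 40 to 135 mm above the mouth, axis within 30 mm of the mouth's, clear of the bottle (all of step 1 and z of cap_center in the frame of mouth between 0.055 and 0.15 m and horizontal distance between cap_center and mouth below 0.03 m and angle between cap_center's own z axis and vertical below 0.3 rad and contact force between the fingers and cap above 1 N and contact force between cap and bottle below 0.1 N and linear speed of cap below 0.02 m/s); the arm keeps its last pose, push and grip.
It fails at once if the remote is moved more than 30 mm (distance of remote from where it was at the start of the episode above 0.03 m).
It fails at once if the vase is moved more than 30 mm (distance of vase from where it was at the start of the episode above 0.03 m).
It fails at once if the tealight is moved more than 30 mm (distance of tealight from where it was at the start of the episode above 0.03 m).
It fails at once if the radio is moved more than 30 mm (distance of radio from where it was at the start of the episode above 0.03 m).
It also fails if it takes over 54 s, if anything falls off the work surface, if the arm or the gripper's body presses on something with over 40 N, if the wrist force passes 120 N, or if a joint passes its speed limit or range.

## Working session

There is one attempt and no reset: what is moved stays moved. The work goes in short steps, Python scripts to look and compute and a shell command to move; the robot and the scene stay as the last step left them, time stands still between calls to the robot, and variables do not carry over. Pictures are saved under pics/ and viewed, about 8 in all and at most 12, crops included, and the job is handed in when it is done.

```bash
mkdir -p pics
cat > h.py <<'E'
import numpy as np, cv2
from cell import bot, vision
def snap(n,f):
    im=vision.read_camera(n); cv2.imwrite('pics/'+f,im[:,:,::-1]); return im
def cam(n):
    c=vision.calibration(n); f=210/np.tan(np.radians(c['fovy'])/2); return c,f,np.array(c['view'])
def ray(n,u,v):
    c,f,V=cam(n); d=np.array([(u-c['cx'])/f,-(v-c['cy'])/f,-1]); R=V[:3,:3]
    return -R.T@V[:3,3], R.T@d
def plane(n,u,v,z):
    o,d=ray(n,u,v); return o+d*(z-o[2])/d[2]
def proj(n,p):
    c,f,V=cam(n); q=V[:3,:3]@np.array(p)+V[:3,3]; return c['cx']+f*q[0]/-q[2], c['cy']+f*q[1]/q[2]
E
python3 - <<'E'
from h import *
for n in('top','side'):
    snap(n,n+'0.png'); print({k:(np.round(v,3).tolist()) if not isinstance(v,str) else v for k,v in vision.calibration(n).items()})
print(bot.observe())
E
```

```text
{'fovy': 55.241, 'cx': 282.966, 'cy': 213.526, 'view': [[-0.022, -1.0, -0.011, -0.045], [0.984, -0.024, 0.178, -0.618], [-0.178, -0.007, 0.984, -0.94], [0.0, 0.0, 0.0, 1.0]]}
{'fovy': 56.266, 'cx': 272.4, 'cy': 206.791, 'view': [[-0.795, -0.607, -0.001, 0.436], [0.36, -0.473, 0.804, -0.315], [-0.488, 0.639, 0.594, -0.93], [0.0, 0.0, 0.0, 1.0]]}
{'time_s': 0.1, 'qpos': array([-1.40950313e+00,  4.94115412e-01,  1.34602777e+00, -3.60167042e-05,
        1.30249460e+00, -9.54593964e-02]), 'qvel': array([ 4.22205477e-05, -5.32015912e-04, -9.98178847e-04, -2.62474495e-04,
        2.37947661e-03,  2.54361056e-03]), 'joint_efforts': array([ 2.37704837e-03, -8.80240846e+01, -3.82540584e+01,  7.10233999e-02,
        4.82216198e-02, -3.00096690e-05]), 'tcp_pos': array([ 0.15867739, -0.60419205,  0.21341542]), 'tcp_rot': array([-3.14054898e+00, -6.50552697e-05,  2.56762124e-01]), 'ft_force': array([-0.03305035,  0.41390264, -0.41730862]), 'wrist_torque': array([-0.03296293,  0.00965169, -0.00458307]), 'grip_width': 0.09102119274392667}
```

View pics/top0.png

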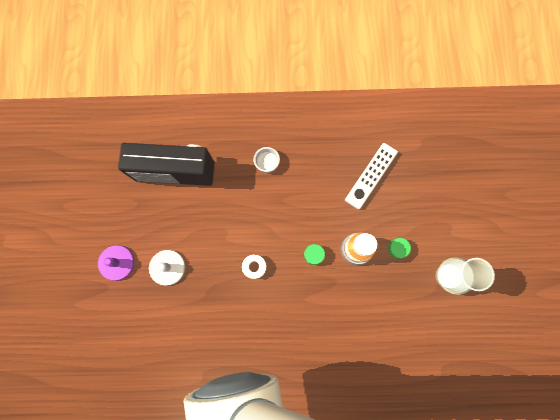

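View pics/side0.png

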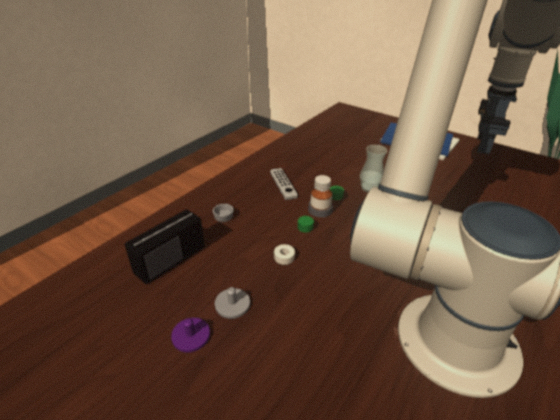

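Top view: the roll is at (254,267), a white ring with a hole. The steel stand is at (167,268), and the purple look-alike at (115,263) is not meant. The bottle with its white cap is at (362,245). The green caps at (314,254) and (400,248) are look-alikes. The tea-light holder at (266,160) could be mistaken for the roll, but it's metallic. Next I'll measure and check one crop.

Run:
```python
from h import *
im=cv2.imread('pics/top0.png'); hsv=cv2.cvtColor(im,cv2.COLOR_BGR2HSV)
m=((hsv[...,1]<70)&(hsv[...,2]>120)).astype(np.uint8)
n,l,s,c=cv2.connectedComponentsWithStats(m)
for i in range(1,n):
    if s[i,4]>60: print(s[i].tolist(),c[i].round(1))
def contour(box):
    x0,y0,x1,y1=box; mm=np.zeros_like(m); mm[y0:y1,x0:x1]=m[y0:y1,x0:x1]
    k=max(cv2.findContours(mm,0,1)[0],key=cv2.contourArea); return cv2.fitEllipse(cv2.convexHull(k))
for nm,b,z in(('roll',(238,250,270,284),.0235),('foot',(145,247,190,290),.012),('cap',(350,230,382,262),.124)):
    e=contour(b); p=plane('top',*e[0],z); q=plane('top',e[0][0]+e[1][0]/2,e[0][1],z)
    print(nm,np.round(e[0],1),np.round(e[1],1),p.round(4),'r',np.linalg.norm(p-q).round(4),'side',np.round(proj('side',p),1))
p=plane('top',167,268,.012)
print('foot w/ tip proj',proj('top',[*p[:2],.057]),proj('side',[*p[:2],.057]))
c=cv2.resize(im[220:300,140:400],None,fx=3,fy=3,interpolation=cv2.INTER_CUBIC)
s=cv2.imread('pics/side0.png'); d=cv2.resize(s[165:330,200:360],None,fx=2,fy=2,interpolation=cv2.INTER_CUBIC)
o=np.zeros((580,780,3),np.uint8); o[:240]=c; o[245:575,:320]=d; cv2.imwrite('pics/crop1.png',o)
```

```text
[345, 143, 53, 66, 1112] [371.2 175.1]
[254, 147, 26, 26, 525] [266.3 159.3]
[123, 154, 79, 7, 143] [162.9 157.3]
[341, 233, 29, 32, 235] [349.4 252. ]
[353, 233, 24, 23, 436] [364.6 244.2]
[149, 250, 36, 36, 1007] [166.5 267.3]
[242, 255, 24, 24, 382] [253.5 266.3]
[437, 258, 58, 36, 1663] [465.  275.1]
[184, 374, 129, 46, 3292] [238.1 403.6]
roll [253.6 266.3] [23.6 24.6] [0.4898 0.0174 0.0235] r 0.0296 side [284.9 250.6]
foot [166.5 267.3] [34.8 36.5] [0.4928 0.2393 0.012 ] r 0.0442 side [233.4 300.4]
cap [364.7 244.1] [22.2 24.3] [ 0.5289 -0.2437  0.124 ] r 0.0252 side [323.  178.8]
foot w/ tip proj (np.float64(161.52577612364635), np.float64(267.17044678898367)) (np.float64(233.18427850377407), np.float64(288.4735494562504))
```

View pics/crop1.png

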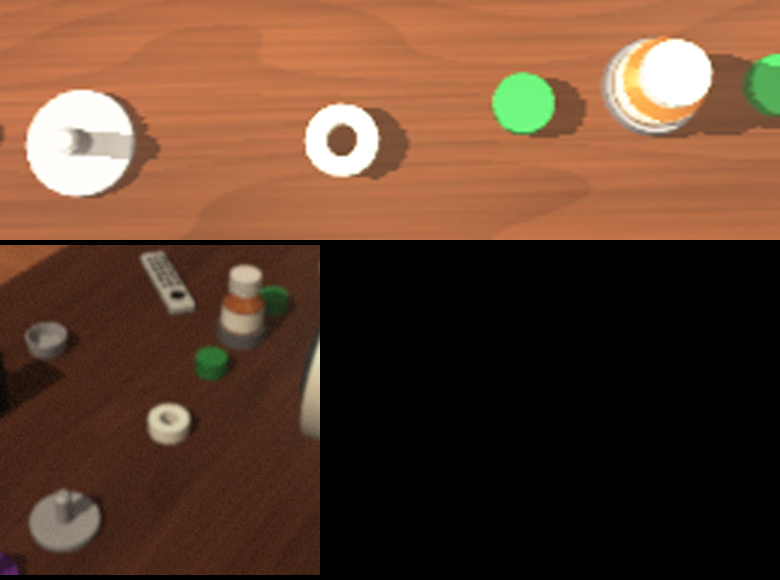

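The crop confirms the choices: white ring, steel stand with grey spindle, and amber bottle with white cap. Measured sizes match the description. I'll move towards the roll, turning yaw to 0 on the way.

```bash
python3 -m inch '[478,-517,0,0.257,91, 478,-517,0,0.257,91, 478,-517,0,0.257,91, 478,-517,0,0.257,91, 478,-517,0,0.257,91, 478,-517,0,0.257,91, 478,-517,0,0.257,91, 478,-517,0,0.257,91]' 20
```

```text
time_s: 0.77
tcp_pos: [0.3157, -0.3083, 0.2139]
tcp_rot: [-3.14, 0.0, -0.001]
ft_force: [1.2, -0.2, -0.7]
grip_width: 0.091
```

```bash
python3 -m inch '[174,-326,80,0,91, 174,-326,80,0,91, 174,-326,80,0,91, 174,-326,80,0,91, 174,-326,80,0,91, 174,-326,80,0,91, 174,-326,80,0,91, 174,-326,80,0,91]'; python3 -m inch '[0,0,0,0,91, 0,0,0,0,91]'
```

```text
time_s: 1.43
tcp_pos: [0.4689, -0.0204, 0.1435]
tcp_rot: [-3.14, 0.0, -0.001]
ft_force: [0.7, -1.1, 0.0]
grip_width: 0.0909
time_s: 1.6
tcp_pos: [0.4691, -0.0184, 0.1428]
tcp_rot: [-3.14, 0.002, 0.003]
ft_force: [-1.1, -0.4, 0.0]
grip_width: 0.0912
```

```bash
python3 -m inch '[21,-36,40,0,91, 21,-36,83,0,91, 21,-36,83,0,91, 21,-36,83,0,91, 21,-36,83,0,91, 21,-36,83,0,91]'
python3 - <<'E'
from h import *
a=snap('side','s1.png'); b=snap('top','t1.png')
print(bot.observe()['tcp_pos'],proj('side',bot.observe()['tcp_pos']))
o=np.hstack([cv2.resize(x,(400,400),interpolation=cv2.INTER_CUBIC) for x in(a[190:310,225:345],b[205:325,194:314])])
cv2.imwrite('pics/c2.png',o[:,:,::-1])
E
```

```text
time_s: 2.1
tcp_pos: [0.4901, 0.0168, 0.061]
tcp_rot: [-3.14, 0.0, 0.002]
ft_force: [-0.5, -0.2, 0.6]
grip_width: 0.0908
[0.49042389 0.01695996 0.06128716] (np.float64(285.0886136031836), np.float64(240.70269975067578))
```

View pics/c2.png

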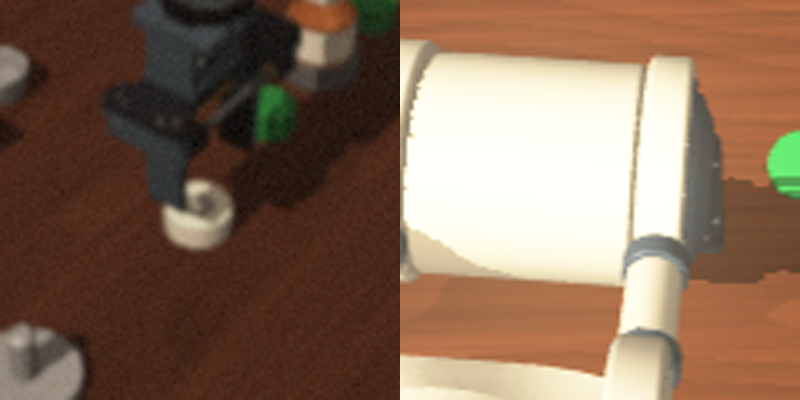

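The side crop shows the fingers straddling the roll, with the near fingertip at about (275,251) in the full image. I'll lower and close.

```bash
python3 -m inch '[0,0,35,0,91, 0,0,52,0,91, 0,0,57,0,91, 0,0,57,0,91, 0,0,57,0,91]'; python3 -m inch '[0,0,0,0,50, 0,0,0,0,50, 0,0,0,0,50, 0,0,0,0,50, 0,0,0,0,50, 0,0,0,0,50]' 20
```

```text
time_s: 2.62
tcp_pos: [0.491, 0.0168, 0.0053]
tcp_rot: [-3.14, -0.002, 0.002]
ft_force: [-0.1, -0.3, -0.0]
grip_width: 0.0909
time_s: 3.12
tcp_pos: [0.4911, 0.0168, 0.0056]
tcp_rot: [-3.14, -0.002, 0.002]
ft_force: [-1.8, 0.5, 7.5]
grip_width: 0.0585
```

```bash
python3 -m inch '[0,0,-30,0,50, 0,0,-60,0,50, 0,0,-85,0,50, 2,-30,-85,0,50, 2,-65,-85,0,50, 2,-100,-85,0,50, 2,-135,-85,0,50, 2,-165,-85,0,50]'; python3 -m inch '[0,-20,0,0,50, 0,-35,0,0,50, 0,-35,0,0,50]'
```

```text
time_s: 3.78
tcp_pos: [0.4922, 0.1838, 0.0908]
tcp_rot: [-3.14, -0.002, 0.002]
ft_force: [1.0, -1.0, -0.8]
grip_width: 0.0586
time_s: 4.03
tcp_pos: [0.4918, 0.2214, 0.0908]
tcp_rot: [-3.14, -0.002, 0.005]
ft_force: [0.2, 0.2, -0.6]
grip_width: 0.0586
```

```bash
python3 -m inch '[2,-17.5,0,0,50, 2,-17.5,0,0,50, 2,-17.5,0,0,50]'
python3 - <<'E'
from h import *
a=snap('side','s3.png'); b=snap('top','t3.png')
t=bot.observe()['tcp_pos']; print(t,'expected roll top px',proj('side',[.4928,.2393,t[2]+.0195]),'tip',proj('side',[.4928,.2393,.057]))
o=np.hstack([cv2.resize(x,(400,500),interpolation=cv2.INTER_CUBIC) for x in(a[230:330,190:270],b[205:325,119:215])])
cv2.imwrite('pics/c3.png',o[:,:,::-1])
E
```

```text
time_s: 4.28
tcp_pos: [0.4936, 0.2389, 0.0907]
tcp_rot: [-3.14, -0.002, 0.006]
ft_force: [-0.0, -0.7, -0.3]
grip_width: 0.0586
[0.49353543 0.2381507  0.09070735] expected roll top px (np.float64(230.94111405185987), np.float64(273.54312550386305)) tip (np.float64(232.2962588466096), np.float64(288.46813355201067))
```

View pics/c3.png

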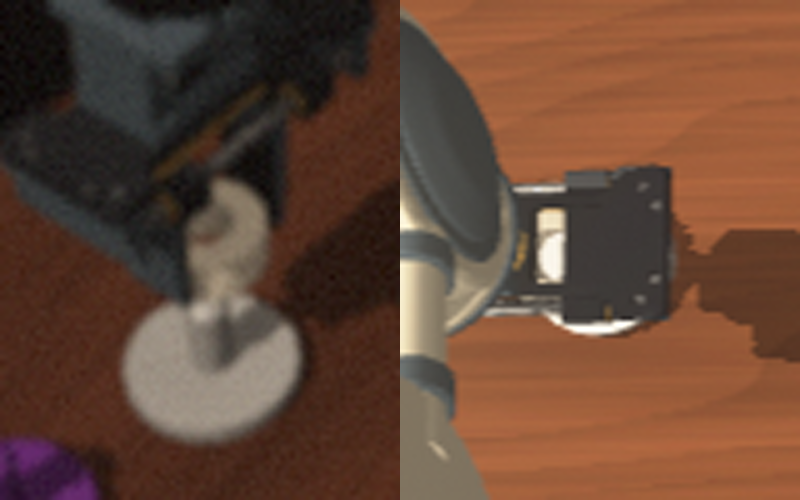

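The side crop shows the roll flat in the fingers, with its hole at about (232,275), above the spindle tip at (232,290). I'll check the alignment using the silhouette's edges.

Run:
```python
from h import *
a=cv2.imread('pics/s3.png').astype(int)
th=np.linspace(0,2*np.pi,180)
def sil(c,r,z0,z1):
    P=np.array([proj('side',[c[0]+r*np.cos(t),c[1]+r*np.sin(t),z]) for t in th for z in(z0,z1)]); return P
f=sil((.4928,.2393),.045,0,.012); r=sil((.4923,.2387),.03,.085,.110); s=sil((.4928,.2393),.011,.012,.053)
for n,P in(('foot',f),('roll',r),('spin',s)): print(n,P.min(0).round(1),P.max(0).round(1))
for y in (270,273,276,279,282): print(y,a[y,226:252,2])
for y in (294,297,): print(y,a[y,222:244,2])
for y in (301,303,305): print(y,a[y,212:220,2],a[y,246:254,2])
for x in(224,240): print(x,a[308:322,x,2])
for x in(236,238,240,242): print(x,a[260:295,x,2])
```

```text
foot [215.8 287.1] [251.  317.7]
roll [218.8 264.7] [244.1 290. ]
spin [228.  286.2] [237.7 303.8]
270 [ 24  18  20  18  23  47  78 108 121 131 136 139 137 138 133 107  76  47
  19  27  47  65  78  85  82  79]
273 [ 28  34  65  80  98 105 100  96  91  91 109 129 134 138 136 136 123  75
  37  33  50  73  84  81  77  81]
276 [ 43  75  88 106 104  98  93  95  97 110 122 131 141 135 136 133 124  99
  76  73  78  81  86  81  78  77]
279 [ 39  79 112 130 128 124 127 133 135 134 137 138 138 131 126 114 102  94
  86  82  83  77  86  79  76  58]
282 [ 41  78 116 134 136 138 142 140 131 129 127 117 117 111 107 102  97  88
  84  83  74  78  65  52  46  39]
294 [160 156 160 156 152 139 141 153 147 140 127  99  77  77  95  95  93  86
  84  87  84  91]
297 [155 160 160 155 155 145 130 129 125 114 107  89  75  71  74  82  85  82
  88  91 101 118]
301 [ 78  85 105 135 153 157 155 161] [160 162 153 121  73  43  49  62]
303 [ 81  89 108 142 154 157 151 154] [162 159 145 104  66  48  53  66]
305 [ 84  87 106 134 150 154 159 154] [160 155 134  86  57  43  59  67]
224 [159 159 161 158 158 162 154 142 120  90  81  77  80  73]
240 [160 159 163 162 155 138 110  91  80  76  72  67  72  68]
236 [ 61  49  34  29  23  48  90 122 138 136 136 127 117 109 108 109 122 131
 140 137 143 136 127 120 130 140 143 138 145 146 149 144 136 113  95]
238 [ 40  25  21  20  21  29  60 100 125 136 137 137 138 134 137 138 141 137
 139 138 137 126 117 106 108 119 122 118 123 139 158 145 122 100  93]
240 [ 20  18  22  20  15  24  22  49  82 113 133 137 137 136 142 142 136 138
 134 126 118 113 107 106 111 103  96  91  95 112 127 111  92  88  84]
242 [ 23  16  21  18  27  17  22  12  30  49  76  98 115 123 120 126 124 112
 104 102  99 104  97  91  88  89  82  85  77  69  71  79  87  87  84]
```

```bash
python3 -m inch '[1,-0.7,10,0,50, 1,-0.7,20,0,50, 1,-0.7,27,0,50, 1,-0.7,33,0,50, 1,-0.7,40,0,50, 1,-0.7,40,0,50]'; python3 -m inch '[0,0,5,0,50, 0,0,10,0,50, 0,0,10,0,50]'
```

```text
time_s: 4.88
tcp_pos: [0.4941, 0.2387, 0.0492]
tcp_rot: [-3.141, -0.0, 0.004]
ft_force: [-0.4, 0.5, -1.2]
grip_width: 0.0583
time_s: 5.13
tcp_pos: [0.494, 0.2387, 0.0384]
tcp_rot: [-3.141, 0.0, 0.004]
ft_force: [1.5, 0.5, -1.8]
grip_width: 0.0587
```

No resistance, so the roll is over the spindle. I'll lower it to the foot.

```bash
python3 -m inch '[0,0,8,0,50, 0,0,15,0,50, 0,0,20,0,50, 0,0,20,0,50, 0,0,20,0,50]'
python3 - <<'E'
from h import *
a=snap('side','s4.png')
o=cv2.resize(a[230:330,190:270],(480,600),interpolation=cv2.INTER_CUBIC)
cv2.imwrite('pics/c4.png',o[:,:,::-1])
E
```

```text
time_s: 5.55
tcp_pos: [0.4939, 0.2388, 0.0179]
tcp_rot: [-3.141, 0.001, 0.004]
ft_force: [1.0, 2.1, -1.3]
grip_width: 0.0585
```

View pics/c4.png

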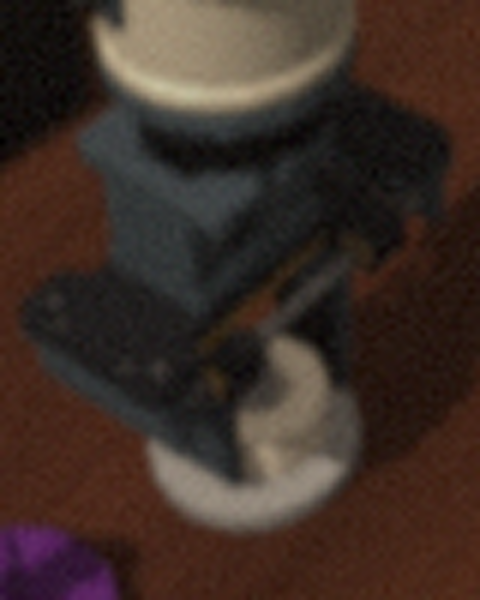

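The roll sits at foot height with the spindle inside it; its visible part is around (237,300). I'll release and rise.

```bash
python3 -m inch '[0,0,0,0,91, 0,0,0,0,91, 0,0,0,0,91, 0,0,0,0,91, 0,0,-30,0,91, 0,0,-70,0,91, 0,0,-110,0,91, 0,0,-150,0,91]'; python3 -m inch '[0,40,-30,0,91, 0,80,-30,0,91, 0,120,-30,0,91, 0,160,-30,0,91, 0,200,-30,0,91, 0,240,-30,0,91, 0,280,-30,0,91, 0,320,-30,0,91]';python3 -m inch '[0,0,0,0,91]'
python3 - <<'E'
from h import *
a=snap('side','s5.png');b=snap('top','t5.png')
o=np.hstack([cv2.resize(x,(400,400),interpolation=cv2.INTER_CUBIC) for x in(a[260:330,197:267],b[230:300,130:200])])
cv2.imwrite('pics/c5.png',o[:,:,::-1])
E
```

```text
time_s: 6.27
tcp_pos: [0.4934, 0.2384, 0.1698]
tcp_rot: [-3.141, 0.001, 0.004]
ft_force: [-0.1, -0.4, -0.2]
grip_width: 0.0912
time_s: 6.93
tcp_pos: [0.4943, -0.0836, 0.1998]
tcp_rot: [-3.141, 0.001, 0.004]
ft_force: [1.0, -0.3, -0.6]
grip_width: 0.091
time_s: 7.02
tcp_pos: [0.4945, -0.0894, 0.2]
tcp_rot: [3.14, 0.0, 0.0]
ft_force: [0.1, 0.7, -0.9]
grip_width: 0.0912
```

View pics/c5.png

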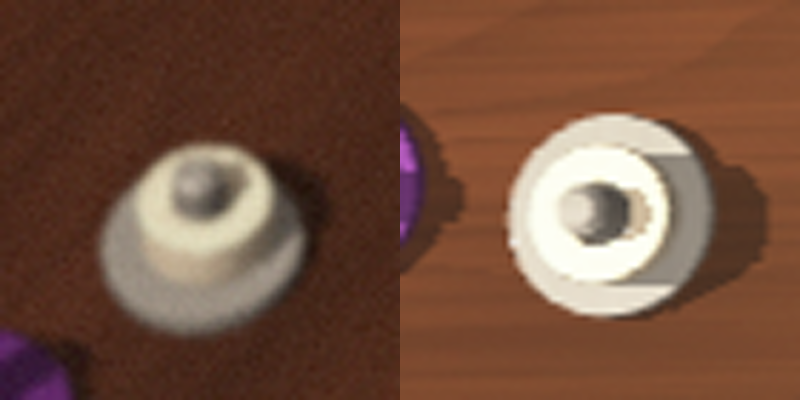

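The roll is flat round the spindle: the ring sits centred on the foot at about (165,267) in the top view. On to the cap.

```bash
python3 -m inch '[8,38,0,0,91, 17,76,0,0,91, 26,114,0,0,91, 34.5,154,0,0,91, 34.5,154,0,0,91, 34.5,154,30,0,91, 34.5,154,30,0,91]'; python3 -m inch '[0,0,0,0,91, 0,0,0,0,91]'
python3 - <<'E'
from h import *
a=snap('side','s6.png')
t=bot.observe()['tcp_pos']; print(t)
cv2.imwrite('pics/c6.png',cv2.resize(a[130:230,270:380],(660,600),interpolation=cv2.INTER_CUBIC)[:,:,::-1])
E
```

```text
time_s: 7.7
tcp_pos: [0.5271, -0.2372, 0.1661]
tcp_rot: [-3.138, 0.006, 0.001]
ft_force: [-1.1, 0.7, -1.4]
grip_width: 0.0909
time_s: 7.87
tcp_pos: [0.5269, -0.2357, 0.1662]
tcp_rot: [-3.137, 0.007, 0.003]
ft_force: [-0.3, 0.2, -0.5]
grip_width: 0.0911
[ 0.52738639 -0.23615245  0.16674305]
```

View pics/c6.png

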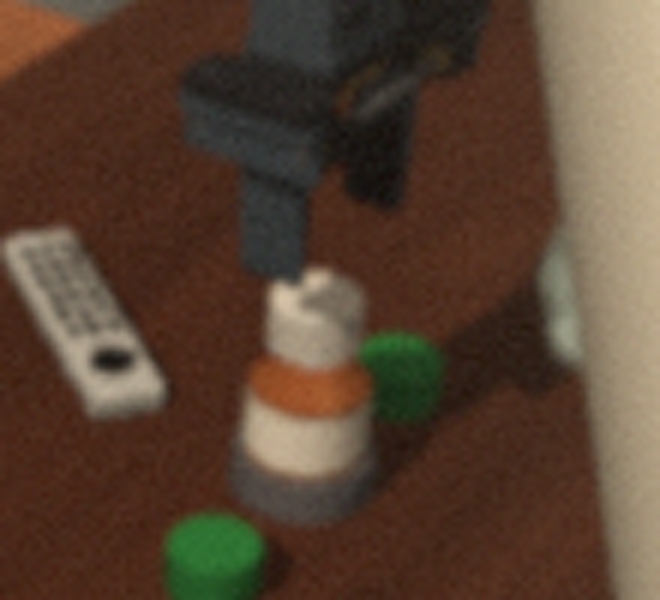

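The side crop shows the fingers above the white cap at about (322,180), clear of both green look-alikes. I'll correct the offset and descend.

```bash
python3 -m inch '[1.5,7.5,0,0,91, 1.5,7.5,15,0,91, 1.5,7.5,40,0,91, 1.5,7.5,60,0,91, 1.5,7.5,68,0,91, 1.5,7.5,68,0,91, 1.5,7.5,68,0,91]'; python3 -m inch '[0,0,0,0,40, 0,0,0,0,40, 0,0,0,0,40, 0,0,0,0,40, 0,0,0,0,40, 0,0,0,0,40, 0,0,0,0,40]' 40
```

```text
time_s: 8.5
tcp_pos: [0.529, -0.2437, 0.0995]
tcp_rot: [-3.138, 0.005, 0.003]
ft_force: [0.8, 0.3, 0.5]
grip_width: 0.091
time_s: 9.08
tcp_pos: [0.529, -0.2439, 0.0996]
tcp_rot: [-3.139, 0.005, 0.003]
ft_force: [0.3, -1.9, 1.3]
grip_width: 0.0496
```

Gripped at 49.6 mm with little side load. Now I'll press.

```bash
python3 -m inch '[0,0,2,0,40, 0,0,3.5,0,40, 0,0,4.4,0,40, 0,0,4.4,0,40, 0,0,4.4,0,40]'
```

```text
time_s: 9.5
tcp_pos: [0.5291, -0.244, 0.0956]
tcp_rot: [-3.139, 0.005, 0.003]
ft_force: [-2.0, 0.3, 9.1]
grip_width: 0.0492
```

```bash
python3 -m inch '[0,0,0.6,0,40, 0,0,0.6,-0.1,40, 0,0,0.6,-0.2,40, 0,0,0.6,-0.3,40, 0,0,0.6,-0.4,40, 0,0,0.6,-0.5,40, 0,0,0.6,-0.5,40]'
```

```text
time_s: 10.08
tcp_pos: [0.5297, -0.2444, 0.0956]
tcp_rot: [-3.138, 0.002, 0.51]
ft_force: [0.8, -0.5, 9.1]
grip_width: 0.0491
```

```bash
python3 -m inch '[0,0,0.5,-0.12,40, 0,0,0.5,-0.24,40, 0,0,0.5,-0.36,40, 0,0,0.5,-0.48,40, 0,0,0.5,-0.6,40, 0,0,0.5,-0.72,40, 0,0,0.5,-0.84,40, 0,0,0.5,-0.96,40]';python3 -m inch '[0,0,0,0,40, 0,0,0,0,40]'; python3 -c "
from h import *
s=bot.observe();print(s['ft_force'],s['wrist_torque'],s['tcp_rot'],s['qpos'])
a=snap('side','s7.png');cv2.imwrite('pics/c7.png',cv2.resize(a[130:230,270:380],(660,600),interpolation=cv2.INTER_CUBIC)[:,:,::-1])"
```

```text
time_s: 10.75
tcp_pos: [0.5305, -0.245, 0.0958]
tcp_rot: [-3.14, -0.0, 1.476]
ft_force: [0.9, -0.9, 9.6]
grip_width: 0.049
time_s: 10.92
tcp_pos: [0.5306, -0.2451, 0.0962]
tcp_rot: [-3.14, -0.0, 1.477]
ft_force: [-3.2, 1.1, 9.2]
grip_width: 0.0488
[-3.19102766  1.11848652  9.22099307] [0.12469677 0.27836761 0.00392778] [-3.14026474e+00 -1.10818331e-04  1.47718008e+00] [-5.34552280e-01  5.74509304e-01  1.57417631e+00 -5.56503400e-04
  9.94155311e-01 -4.40632400e-01]
```

Turned about 84° with no torque about the axis, so the cap is turning freely. I'll lift gently.

```bash
python3 -m inch '[0,0,-3,0,40, 0,0,-6,0,40, 0,0,-10,0,40, 0,0,-15,0,40, 0,0,-15,0,40]'
```

```text
time_s: 11.38
tcp_pos: [0.531, -0.2452, 0.112]
tcp_rot: [-3.141, 0.0, 1.476]
ft_force: [1.0, -0.4, -0.6]
grip_width: 0.0492
```

```bash
python3 -m inch '[1.5,-2,-20,0,40, 1.5,-2,-45,0,40, 1.5,-2,-65,0,40, 1.5,-2,-78,0,40, 1.5,-2,-84,0,40, 1.5,-2,-84,0,40, 1.5,-2,-84,0,40, 1.5,-2,-84,0,40]'; python3 -m inch '[0,0,0,0,40, 0,0,0,0,40, 0,0,0,0,40, 0,0,0,0,40]'
python3 - <<'E'
from h import *
s=bot.observe(); print(np.abs(s['qvel']).max(), s['tcp_rot'])
a=snap('side','s8.png');b=snap('top','t8.png')
print('cap centre px expected',proj('side',[*s['tcp_pos'][:2],s['tcp_pos'][2]+.009]))
o=np.hstack([cv2.resize(x,(400,500),interpolation=cv2.INTER_CUBIC) for x in(a[110:230,274:370],a[230:330,197:277])])
cv2.imwrite('pics/c8.png',o[:,:,::-1])
E
```

```text
time_s: 12.05
tcp_pos: [0.5286, -0.2432, 0.1949]
tcp_rot: [-3.14, -0.0, 1.476]
ft_force: [0.2, 1.1, -1.5]
grip_width: 0.0493
time_s: 12.38
tcp_pos: [0.5285, -0.2432, 0.1945]
tcp_rot: [-3.139, -0.001, 1.476]
ft_force: [-0.3, -0.2, 0.3]
grip_width: 0.0494
0.0034045560379586766 [-3.13902522e+00 -7.22139300e-04  1.47619745e+00]
cap centre px expected (np.float64(324.9580130933457), np.float64(157.2695491528322))
```

View pics/c8.png

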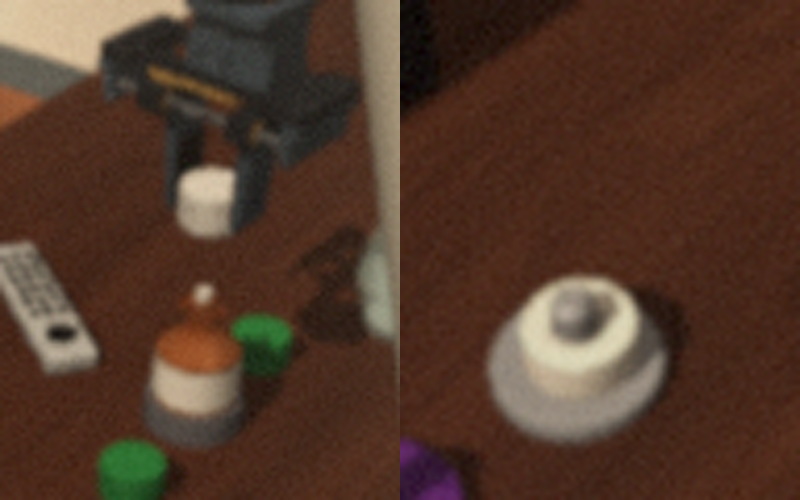

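The cap is gripped and upright at about (324,158), clear above the open bottle mouth at about (323,181). The roll is flat on the stand. Everything is still, so I'm handing in.

```bash
python3 -c "
from cell import bot
print(bot.close_job())"
```

```text
the job is handed in; nothing more can be done
None
```

I finished both parts and handed the job in at about 12.4 s of robot time; the hand-in gives no verdict.

- **Roll:** I put it over the steel stand's spindle, lowered it to the foot and let go. The pictures afterwards, from the side and from above, show it flat on the foot round the spindle.
- **Cap:** I pressed it about 4 mm (about 9 N), turned it about 84° counter-clockwise and lifted it off. It ended gripped (49.4 mm opening), still and upright, with its underside about 74 mm above the mouth by the arm's position. The last side view shows it clear above the open neck.
- **Other things:** I moved nothing else, as far as the views show. I didn't measure the remote, vase, tea-light holder or radio again at the end.

One check disagreed slightly: before lowering the roll, the side view put it about 2 mm off the spindle compared with the top view. I shifted the target by about 1 mm, and the roll went on with no noticeable resistance.

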